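# Fetch the bar from behind the angle irons

### The job

The brown round bar is wanted in the yellow-saddled welding jig, but two angle-iron offcuts stand in front of it in the blue rack: first stand both of them upright on the green mat, leaving the bar where it is, then lay the bar in the two saddles, centred, while they wait there. After that put each angle iron back upright in the rack exactly where it stood and facing as it did; leave the blue magnet block and the ceramic cup alone.

Things in the scene. Friction and masses are not known exactly. Their poses are not given: they have to be found in the camera images.
- big_angle: Larger, darker angle-iron offcut, loose, L-shaped, 0.62 kg: foot 75 x 75 mm, 6 mm thick; upright leg 75 mm wide, 6 mm thick, its top 85 mm above the underside. Origin: centre of the foot's underside; z up; the leg runs along x at the +y edge (y = +32 to +38 mm). In the rack its y axis points to the rack's +x (leg towards the bar). Grasp the leg near its top, across its thickness.
- wide_angle: Smaller, lighter angle-iron offcut, loose, L-shaped, 0.42 kg: foot 90 (x) x 50 (y) mm, 5 mm thick; upright leg 90 mm wide, 5 mm thick, its top 70 mm above the underside. Origin: centre of the foot's underside; z up; the leg runs along x at the +y edge (y = +20 to +25 mm). In the rack its y axis points to the rack's +x (leg towards the bar). Grasp the leg near its top, across its thickness.
- bar: Brown round steel bar, loose, 20 mm thick and 140 mm long, lying along its y axis; 0.34 kg. It lies in the rack behind the two angle irons, parallel to their legs, which leave too little room for a finger on its front side. Origin: middle of the bar's length, on its underside (10 mm below its axis). z up. It does not roll.
- rack: Blue steel tray, fixed, 180 (x) x 230 (y) mm: floor 6 mm high, side lips 14 mm, a fence 26 mm high along the +x edge (inner face x = +84 mm), open at the -x front. Origin: centre of its underside, on the table. The angle irons stand side by side in front (near x = -40, y = +50 and -50 mm, either one on either side), the bar lies behind them (near x = +18, y = 0).
- mat: Green mat with a yellow border line, fixed, 150 (x) x 240 (y) mm, 4 mm thick: the side area with room for both angle irons next to each other. Origin: centre of its underside, on the table.
- jig: Welding jig, fixed: steel base 100 (x) x 170 (y) x 8 mm, two yellow saddles 18 mm thick at y = -48 and +48 mm, each with a slot along y, 28 mm wide, centred on x = 0, floor 28 mm above the table, flared lips up to 49 mm. The bar lies along y in both slots, its middle over the origin, underside at 28 mm; the fingers fit between the saddles. Origin: centre of the underside, on the table.
- blue_magnet: Blue magnet block, loose bystander, 35 x 51 x 30 mm, on the table. Origin: centre of its underside. Leave it alone.
- gas_cup: Small terracotta-coloured ceramic cup (torch nozzle), loose bystander, standing on the table, 23 mm diameter, 45 mm tall. Origin: centre of its underside. Leave it alone.

How it is judged:
On the way, in this order (a step that is already met when the one before it is completed fails the run):
1. both angle irons stand released on the mat, the bar still in its place in the rack (x of big_angle in the frame of mat between -0.065 and 0.065 m and y of big_angle in the frame of mat between -0.11 and 0.11 m and z of big_angle in the frame of mat between -0.002 and 0.012 m and angle between each of big_angle, wide_angle's own z axis and vertical below 0.12 rad and contact force between the fingers and big_angle below 0.3 N and linear speed of each of big_angle, wide_angle below 0.03 m/s and x of wide_angle in the frame of mat between -0.065 and 0.065 m and y of wide_angle in the frame of mat between -0.11 and 0.11 m and z of wide_angle in the frame of mat between -0.002 and 0.012 m and contact force between the fingers and wide_angle below 0.3 N and distance of bar from where it was at the start of the episode below 0.02 m), for 0.2 s.
2. the bar lies released in both saddles of the jig, the angle irons still on the mat (x of bar in the frame of jig between -0.008 and 0.008 m and y of bar in the frame of jig between -0.015 and 0.015 m and z of bar in the frame of jig between 0.022 and 0.034 m and angle between the y axis of bar and the y axis of jig, either way round below 0.12 rad and contact force between the fingers and bar below 0.3 N and linear speed of each of bar, big_angle, wide_angle below 0.03 m/s and x of big_angle in the frame of mat between -0.065 and 0.065 m and y of big_angle in the frame of mat between -0.11 and 0.11 m and z of big_angle in the frame of mat between -0.002 and 0.012 m and angle between each of big_angle, wide_angle's own z axis and vertical below 0.12 rad and contact force between the fingers and big_angle below 0.3 N and x of wide_angle in the frame of mat between -0.065 and 0.065 m and y of wide_angle in the frame of mat between -0.11 and 0.11 m and z of wide_angle in the frame of mat between -0.002 and 0.012 m and contact force between the fingers and wide_angle below 0.3 N), for 0.2 s.
At the end, for the whole second after the job is handed in: Bar at rest in both saddles, down on the slot floors (8 mm across, 15 mm along, 0.12 rad); each angle iron upright at rest within 15 mm of its start, within 0.2 rad of square to the rack, leg towards the fence; all released (x of bar in the frame of jig between -0.008 and 0.008 m and y of bar in the frame of jig between -0.015 and 0.015 m and z of bar in the frame of jig between 0.022 and 0.034 m and angle between the y axis of bar and the y axis of jig, either way round below 0.12 rad and contact force between the fingers and bar below 0.3 N and linear speed of each of bar, big_angle, wide_angle below 0.03 m/s and distance of each of big_angle, wide_angle from where it was at the start of the episode below 0.015 m and angle between each of big_angle, wide_angle's own z axis and vertical below 0.1 rad and angle between the y axis of each of big_angle, wide_angle and the x axis of rack, either way round below 0.2 rad and y of rack in the frame of big_angle above 0.01 m and contact force between the fingers and big_angle below 0.3 N and y of rack in the frame of wide_angle above 0.01 m and contact force between the fingers and wide_angle below 0.3 N); the robot touches nothing.
It fails at once if a bystander (blue magnet block, ceramic cup) is moved by more than 20 mm (distance of any of blue_magnet, gas_cup from where it was at the start of the episode above 0.02 m).
It also fails if it takes over 128 s, if anything falls off the work surface, if the arm or the gripper's body presses on something with over 40 N, if the wrist force passes 120 N, or if a joint passes its speed limit or range.

### The arm

A 6-joint arm with a two-finger parallel gripper is mounted at the origin on the work surface; the furniture and walls round the work are solid. World frame = base frame: x ahead of the robot, y to its left, z up, the work surface at z = 0. Lengths are in m, angles in rad, forces in N, time in s.
With the tool pointing down it reaches from about 0.35 to 0.725 m from the base axis. Payload 6 kg.
Tool frame: the origin (TCP) lies at the very end of the fingers, on their centre line; the grasp point (between the pads) lies 19 mm behind it; x points along the fingers, z is the direction in which the jaws open and shut, and the axes are right-handed (so a half turn about x gives the same grasp; the last joint's range is limited). The gripper opens to 85 mm and grips with 20 to 120 N. Pads are 22 mm wide; open, the fingers measure 114 mm over their backs; the gripper's body (76 mm by 85 mm) begins 54 mm behind the grasp point. The pads swing forward as they close: fully open they stand 13 mm farther back than shut.
Start: joints at [-0.908, 0.04, 0.085, 0, -1.615, -0.334], TCP at [0.194, -0.568, 0.231] pointing down, gripper open.
Joint ranges: [-2.56, 2.56], [-1.29, 2.01], [-1.08, 1.49], [-3.29, 1.98], [-2.81, -0.18], [-2.99, 2.99]. Speed limits (rad/s): [2.57, 2.57, 3.01, 3.14, 3.14, 3.14].

### API

Orientations are given as a rotation vector (axis times angle).
In Python, from cell import bot gives the robot as it stands. The module is installed in compiled form; this text tells all that it offers. Calls block until the motion is done:
- bot.goto(position, orientation): joint-space move of the TCP to a pose.
- bot.move_l(position, ori=None, max_speed=0.15): straight line of the TCP; ori=None keeps the orientation; max_speed is the mean speed in m/s.
- bot.move_j(angles): joint-space move.
- bot.release() and bot.clamp(newtons=None): open the fingers fully, or close them until they stop; newtons is the grip in N (None keeps the last).
- bot.sleep(seconds).
- bot.solve_ik(position, orientation): joint angles nearest the present ones, or None.
- bot.read_state(): the state.
- bot.grab_frame(name): name is "scene" or "side" or "wrist"; returns (picture, depth): 384x512x3 uint8, blue, green, red; 384x512 float32, m along the optical axis (not along the pixel's ray), 0 where there is no reading.
- bot.camera_params(name): a dict with "camera_matrix" (3x3 intrinsics, pixels), "R" (3x3) and "t" (3): a world point X has camera coordinates R X + t. Camera axes: x right, y down, z forward; pixel columns grow to the right and rows downward; lengths in m; the calibration is good to about 2 mm. A picture is of the moment at which its call begins: read the wrist's pose just before it. camera_params takes no time and is no camera call; for the wrist camera it gives the pose at the moment of the call.
A pose or a line that the arm cannot do raises bot.IKError and nothing moves.
- bot.finish_job(): hands the job in, once; it reports no verdict.
The state is a dict: "t": time; "joints": joint angles; "qvel": joint speeds; "tau": joint torques, N m; "position": TCP position; "ee_rot": TCP orientation; "wrist_force": force on the tool from outside, world axes, zero at the start; "torque": the same for the moment, N m; "finger_gap": finger opening in m.
Only numpy, scipy, OpenCV 4.12 (cv2) and the standard library are available. Lean on these libraries where they do the work, as an engineer would, in place of code of your own. Each camera call takes 0.05 s, during which the arm holds its last target.

## Working session

There is one attempt and no reset: what is moved stays moved. The work goes in short steps, each a Python script; the robot and the scene stay as the last script left them, time stands still between calls to the robot, and variables do not carry over. Pictures are saved under pics/ and viewed, and the job is handed in when it is done.

```bash
mkdir -p pics; cat > h.py <<'E'
import numpy as np, cv2
from cell import bot
def save(n,f):
    im,d=bot.grab_frame(n); P=bot.camera_params(n)
    cv2.imwrite(f'pics/{f}.png',im); np.savez(f'pics/{f}.npz',im=im,d=d,K=P['camera_matrix'],R=P['R'],t=P['t'])
def cloud(f):
    z=np.load(f'pics/{f}.npz'); d=z['d']; v,u=np.mgrid[:384,:512]; K=z['K']
    c=np.stack([(u-K[0,2])/K[0,0]*d,(v-K[1,2])/K[1,1]*d,d],-1)
    X=(c-z['t'])@z['R']; X[d==0]=np.nan
    return z['im'],X
E
python3 - <<'E'
from h import *
s=bot.read_state(); print(s)
for n in ('scene','side','wrist'): save(n,n+'0')
E
```

```text
{'t': 0.0, 'joints': array([-9.08305993e-01,  4.08197981e-02,  8.38157012e-02, -4.85525420e-04,
       -1.61551125e+00, -3.33716117e-01]), 'qvel': array([-0.00142391, -0.00058824,  0.00020314,  0.00122757, -0.00033636,
        0.00121918]), 'tau': array([-2.38803368e-04, -3.68204713e+01,  3.47417128e+01,  6.93250358e+00,
       -5.47486401e-03,  4.43431122e-05]), 'position': array([ 0.19371617, -0.5675172 ,  0.23027275]), 'ee_rot': array([-1.44557943,  1.03431156,  1.44826784]), 'wrist_force': array([-0.93764947, -0.52306428, -0.65525878]), 'torque': array([-0.00296986, -0.00889701, -0.00181614]), 'finger_gap': 0.08560901637596569}
```

View pics/scene0.png

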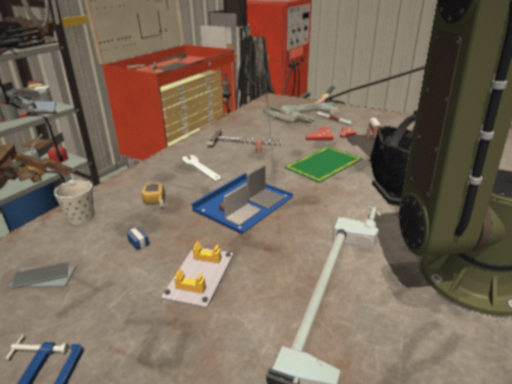

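View pics/side0.png

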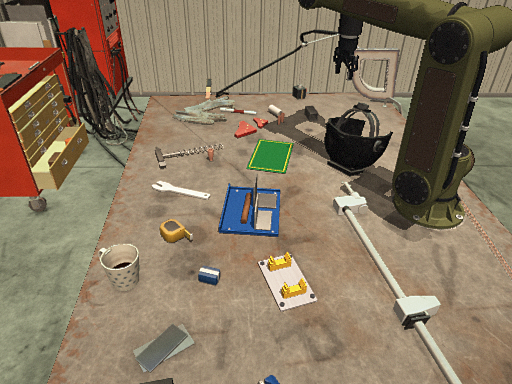

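View pics/wrist0.png

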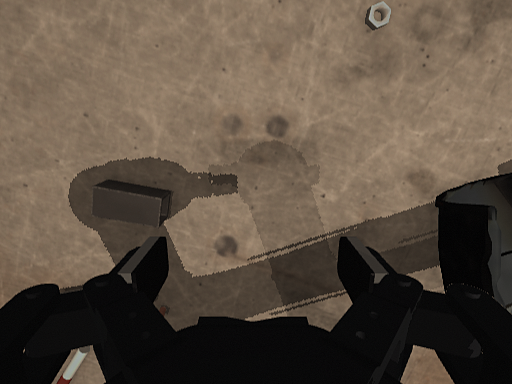

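The side picture shows the rack (250,210) with the bar on the left of the two upright legs, the mat (270,155), the jig (287,280), the blue magnet (208,275) and a terracotta cup, probably at (211,152). Next I'll get coarse positions from depth.

```bash
python3 - <<'E'
from h import *
np.set_printoptions(precision=4,suppress=True)
im,X=cloud('side0')
for n,(u,v) in dict(tl=(224,186),rack=(236,225),bar=(246,208),legtop=(256,178),footA=(267,200),footB=(265,218),mat=(270,155),jig1=(280,262),jig2=(293,290),mag=(208,273),cup=(211,150),tape=(176,230),wrench=(200,195),helmet=(355,150),red=(245,128),clamp=(350,205)).items(): print(n,X[v,u])
hsv=cv2.cvtColor(im,cv2.COLOR_BGR2HSV)
def msk(lo,hi,box):
    m=cv2.inRange(hsv,lo,hi)>0; b=np.zeros_like(m); b[box[1]:box[3],box[0]:box[2]]=1; return m&b
for n,m in dict(mat=msk((45,80,40),(80,255,255),(230,130,310,185)),yel=msk((18,120,100),(35,255,255),(250,245,325,310)),rack=msk((100,120,40),(125,255,255),(210,175,295,245))).items():
    p=X[m]; p=p[~np.isnan(p[:,0])]; print(n,len(p),np.median(p[:,2]),p.min(0),p.max(0)); r=cv2.minAreaRect((p[:,:2]*1000).astype(np.float32)); print(r)
# zoomed
for f in('side0','scene0'):
    i=cv2.imread(f'pics/{f}.png'); c=i[130:310,190:330] if f=='side0' else i[140:310,120:370]
    cv2.imwrite(f'pics/z{f}.png',cv2.resize(c,None,fx=3,fy=3))
E
```

```text
tl [ 0.681  -0.1315 -0.0009]
rack [0.6387 0.0888 0.0071]
bar [0.6067 0.0284 0.0253]
legtop [ 0.573  -0.0457  0.0899]
footA [ 0.5355 -0.0307  0.0114]
footB [0.5478 0.0614 0.0106]
mat [ 0.503  -0.3355  0.0046]
jig1 [0.5207 0.2649 0.0266]
jig2 [0.497  0.3593 0.0254]
mag [0.711  0.3003 0.028 ]
cup [ 0.7348 -0.3217  0.0367]
tape [0.8119 0.1419 0.0372]
wrench [ 0.76   -0.066   0.0089]
helmet [ 0.2384 -0.1227  0.1479]
red [ 0.5981 -0.5587  0.0119]
clamp [0.2748 0.0315 0.035 ]
mat 997 0.0033770420670073374 [ 0.3981 -0.4806 -0.0025] [ 0.6006 -0.2037  0.0085]
((499.48785400390625, -343.2815246582031), (253.11700439453125, 150.32391357421875), 75.8999252319336)
yel 508 0.02761316079480302 [ 0.459   0.2001 -0.0011] [0.5529 0.3738 0.0505]
((507.81024169921875, 287.53131103515625), (76.99969482421875, 160.8856964111328), 14.065505981445312)
rack 1676 0.005884117434988892 [ 0.4897 -0.1121  0.0001] [0.6901 0.1394 0.028 ]
((589.4979248046875, 12.768913269042969), (234.41104125976562, 178.7768096923828), 83.22859954833984)
```

View pics/zside0.png

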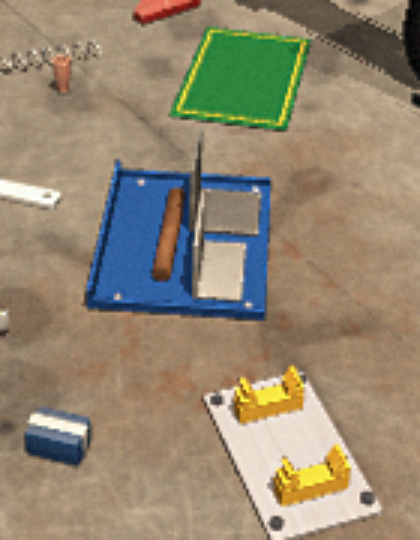

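View pics/zscene0.png

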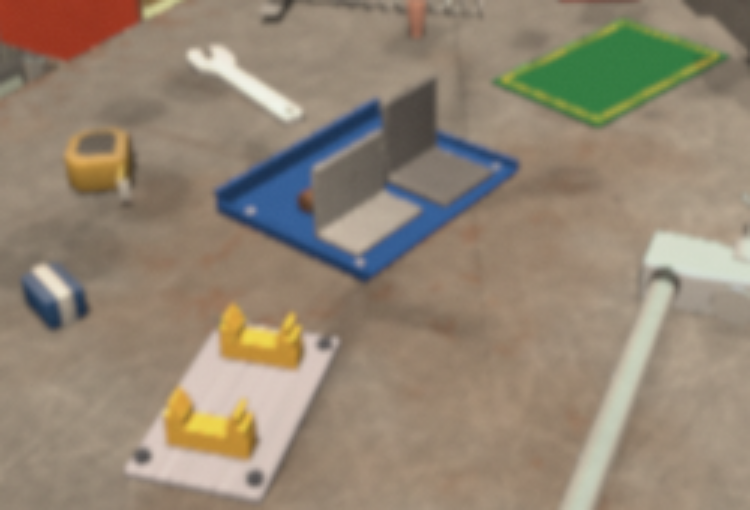

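```bash
cat >> h.py <<'E'
from scipy.spatial.transform import Rotation as Rn
def ori(a):
    z=np.array([np.cos(a),np.sin(a),0]); x=np.array([0,0,-1.]); y=np.cross(z,x)
    return Rn.from_matrix(np.stack([x,y,z],1)).as_rotvec()
E
python3 - <<'E'
from h import *
np.set_printoptions(precision=4,suppress=True)
P=bot.camera_params('wrist'); s=bot.read_state(); R=np.array(P['R']);t=np.array(P['t'])
T=Rn.from_rotvec(s['ee_rot']).as_matrix()
print(P['camera_matrix'],T.T@(-R.T@t-s['position'])); print(T.T@R.T); print(T)
for p in ((.57,0,.25),(.5,-.34,.25),(.51,.287,.25)):
  for a in (-.12,-.12+np.pi, -.12-np.pi):
    print(p,a,bot.solve_ik(p,ori(a)))
E
```

```text
[[283.2966   0.     252.4793]
 [  0.     283.2966 193.959 ]
 [  0.       0.       1.    ]] [-0.1423  0.0658  0.0001]
[[ 0.0015 -0.2581  0.9661]
 [-0.0001 -0.9661 -0.2581]
 [ 1.      0.0003 -0.0015]]
[[-0.0006 -0.9464 -0.3229]
 [ 0.0013 -0.3229  0.9464]
 [-1.      0.0001  0.0014]]
(0.57, 0, 0.25) -0.12 [ 0.352  -0.0366  0.0419  0.     -1.6493  2.6696]
(0.57, 0, 0.25) 3.021592653589793 [ 0.352  -0.0366  0.0419  0.     -1.6493 -0.472 ]
(0.57, 0, 0.25) -3.2615926535897932 [ 0.352  -0.0366  0.0419  0.     -1.6493 -0.472 ]
(0.5, -0.34, 0.25) -0.12 None
(0.5, -0.34, 0.25) 3.021592653589793 [-0.2662  0.0554  0.1346  0.     -1.65    0.1462]
(0.5, -0.34, 0.25) -3.2615926535897932 [-0.2662  0.0554  0.1346  0.     -1.65    0.1462]
(0.51, 0.287, 0.25) -0.12 [ 0.855   0.0038  0.0818  0.     -1.6489  2.1666]
(0.51, 0.287, 0.25) 3.021592653589793 [ 0.855   0.0038  0.0818  0.     -1.6489 -0.975 ]
(0.51, 0.287, 0.25) -3.2615926535897932 [ 0.855   0.0038  0.0818  0.     -1.6489 -0.975 ]
```

```bash
python3 - <<'E'
from h import *
for n,p in dict(mat=(.5,-.39,.27),rack=(.585,-.05,.27),jig=(.51,.22,.27)).items():
    bot.goto(p,ori(np.pi-.12)); bot.sleep(.3); save('wrist','w_'+n); print(bot.read_state()['t'])
E
```

```text
1.8333
3.5
4.9333
```

View pics/w_mat.png

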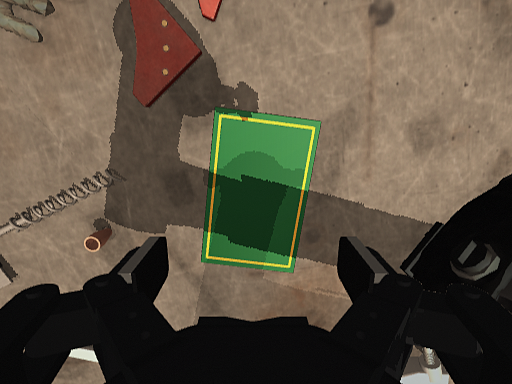

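View pics/w_rack.png

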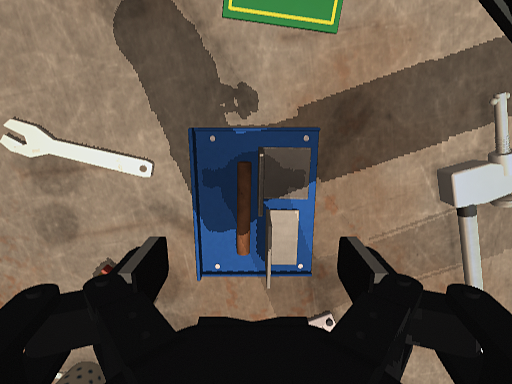

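View pics/w_jig.png

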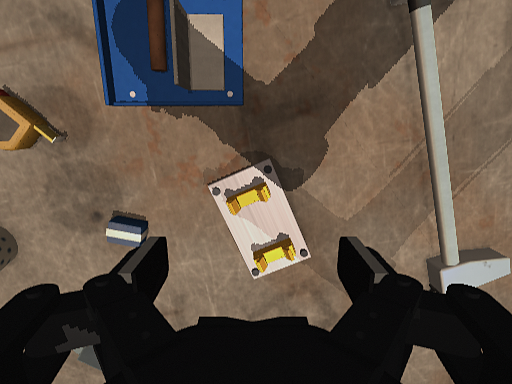

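The wrist pictures show the mat (262,190), the rack with the bar (244,210) and both legs (262,180)/(268,250), and the jig with its saddles at (248,198)/(273,255). I'll fit poses from the depth clouds.

```bash
cat > meas.py <<'E'
from h import *
np.set_printoptions(precision=4,suppress=True)
def rect(p,n):
    r=cv2.minAreaRect((p[:,:2]*1000).astype(np.float32)); print(n,len(p),'z med %.4f'%np.median(p[:,2]),'rect',[np.round(x,1) for x in r]); return r
def M(f,lo,hi,box,zr=(-1,1)):
    im,X=cloud(f); hsv=cv2.cvtColor(im,cv2.COLOR_BGR2HSV); m=cv2.inRange(hsv,lo,hi)>0
    b=np.zeros_like(m); b[box[1]:box[3],box[0]:box[2]]=1
    m&=b&(X[...,2]>zr[0])&(X[...,2]<zr[1]); 
    n,l,st,_=cv2.connectedComponentsWithStats(m.astype(np.uint8)); 
    return X[m],m
if __name__=='__main__':
    rect(M('w_mat',(22,60,20),(85,255,255),(190,100,330,280))[0],'mat')
    rect(M('w_rack',(100,120,20),(125,255,255),(185,120,325,285))[0],'rack')
    p=M('w_rack',(100,120,20),(125,255,255),(185,120,205,285),(.02,.04))[0]; rect(p,'fence')
    rect(M('w_rack',(0,80,20),(20,255,255),(230,155,255,260),(.017,.04))[0],'bar')
    for n,b in dict(big=(255,140,312,218),wide=(262,205,302,292)).items():
        im,X=cloud('w_rack'); s=np.zeros((384,512),bool); s[b[1]:b[3],b[0]:b[2]]=1
        leg=X[s&(X[...,2]>.03)&(X[...,2]<.12)]
        if n=='big': leg=leg[leg[:,1]<0.02]
        print(n,'leg z max',np.percentile(leg[:,2],[50,95,99])); rect(leg,n+' leg')
        c=np.polyfit(leg[:,1],leg[:,0],1); print('leg dir', np.arctan(c[0]), 'x at mean', leg.mean(0))
        top=leg[leg[:,2]>np.percentile(leg[:,2],99)-.004]; rect(top,'top')
        hsv=cv2.cvtColor(im,cv2.COLOR_BGR2HSV)
        ft=X[s&(X[...,2]>.0085)&(X[...,2]<.016)&(hsv[...,1]<90)]; rect(ft,n+' foot')
    rect(M('w_jig',(18,120,60),(35,255,255),(215,165,310,280),(.015,.06))[0],'yellow')
    im,X=cloud('w_jig'); s=np.zeros((384,512),bool); s[155:280,205:312]=1
    m=s&(X[...,2]>.0045)&(X[...,2]<.06); rect(X[m],'jig all'); cv2.imwrite('pics/jm.png',m*255)
E
python3 meas.py; python3 -c "
import cv2
for f,b in (('w_rack',(180,115,330,295)),('w_jig',(195,145,325,290))):
    i=cv2.imread(f'pics/{f}.png')[b[1]:b[3],b[0]:b[2]]; cv2.imwrite(f'pics/z{f}.png',cv2.resize(i,None,fx=3,fy=3,interpolation=cv2.INTER_CUBIC))"
```

```text
mat 15302 z med 0.0033 rect [array([ 498.6, -342.1]), array([244. , 151.8]), np.float64(75.6)]
rack 11989 z med 0.0055 rect [array([588.6,  10.2]), array([229. , 179.7]), np.float64(83.3)]
fence 679 z med 0.0249 rect [array([674.6,   0.1]), array([229. ,   6.1]), np.float64(83.2)]
bar 1233 z med 0.0238 rect [array([605.1,   9.4]), array([139.7,  19. ]), np.float64(82.3)]
big leg z max [0.09   0.0913 0.0918]
big leg 413 z med 0.0900 rect [array([576. , -29.9]), array([95. , 15.4]), np.float64(89.8)]
leg dir 0.09393023811986469 x at mean [ 0.5756 -0.0423  0.083 ]
top 320 z med 0.0902 rect [array([575.9, -40. ]), array([74.5,  6. ]), np.float64(82.2)]
big foot 2534 z med 0.0113 rect [array([539.4, -19.6]), array([104.9,  67.3]), np.float64(83.3)]
wide leg z max [0.0745 0.0764 0.0903]
wide leg 391 z med 0.0745 rect [array([575.6,  45.3]), array([120.9,  11.5]), np.float64(87.0)]
leg dir 0.10831945981809589 x at mean [0.5763 0.0528 0.0675]
top 11 z med 0.0900 rect [array([578.1,  -9.1]), array([12.5,  0.1]), np.float64(83.7)]
wide foot 1428 z med 0.0102 rect [array([554.1,  63.5]), array([89.3, 49.8]), np.float64(82.4)]
yellow 855 z med 0.0283 rect [array([507.5, 306.4]), array([ 60.5, 114.4]), np.float64(16.8)]
jig all 6870 z med 0.0076 rect [array([507.6, 306.1]), array([ 99.9, 169.8]), np.float64(17.0)][ WARN:0@0.807] global loadsave.cpp:1063 imwrite_ Unsupported depth image for selected encoder is fallbacked to CV_8U.
```

View pics/zw_rack.png

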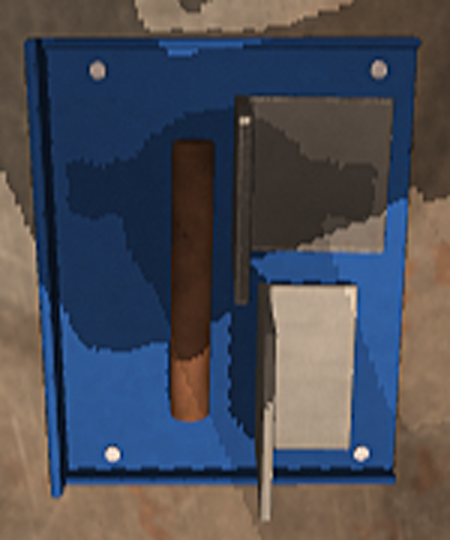

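View pics/zw_jig.png

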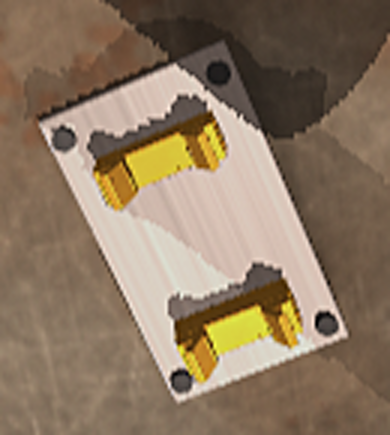

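```bash
cat >> h.py <<'E'
d=np.pi/180
def R2(a): return np.array([[np.cos(a),-np.sin(a)],[np.sin(a),np.cos(a)]])
MAT=(np.array([.4986,-.3421]),-14.4*d); JIG=(np.array([.5076,.3061]),17.0*d); RACK=(np.array([.5886,.0102]),-6.7*d)
BIG=dict(leg=np.array([.5759,-.0400]),yaw=-7.8*d,off=.035,z=.057)
def tcp(xy,z): return np.array([xy[0],xy[1],z])
def st(l=''):
    s=bot.read_state(); print(l,'t %.1f pos %s gap %.4f F %s'%(s['t'],np.round(s['position'],4),s['finger_gap'],np.round(s['wrist_force'],1)))
E
python3 - <<'E'
from meas import *
im,X=cloud('w_rack'); s=np.zeros((384,512),bool); s[200:295,258:302]=1
p=X[s&(X[...,2]>.069)&(X[...,2]<.08)]; p=p[p[:,1]>0.01]; print(rect(p,'wide top')); 
g=tcp(BIG['leg'],BIG['z']); o=ori(np.pi+BIG['yaw'])
bot.goto(g+[0,0,.11],o); bot.move_l(g+[0,0,.0],o,.12); st('pre'); bot.clamp(80); st('clamped')
bot.move_l(g+[0,0,.02],o,.05); st('lift'); bot.sleep(.2); st(); save('side','s1'); save('wrist','w1')
E
```

```text
wide top 252 z med 0.0751 rect [array([576.4,  61. ]), array([89.4,  5. ]), np.float64(82.8)]
((576.3773803710938, 60.98748779296875), (89.41253662109375, 4.959456443786621), 82.75877380371094)
pre t 7.1 pos [ 0.5765 -0.0399  0.0581] gap 0.0853 F [ 0.1 -0.3  0.5]
clamped t 7.8 pos [ 0.576  -0.04    0.0572] gap 0.0049 F [-0.3  0.1  0.8]
lift t 8.4 pos [ 0.5758 -0.0399  0.0768] gap 0.0051 F [-0.6  0.3 -7.7]
 t 8.6 pos [ 0.5756 -0.04    0.0765] gap 0.0050 F [ 0.8 -0.5 -7.6]
```

View pics/w1.png

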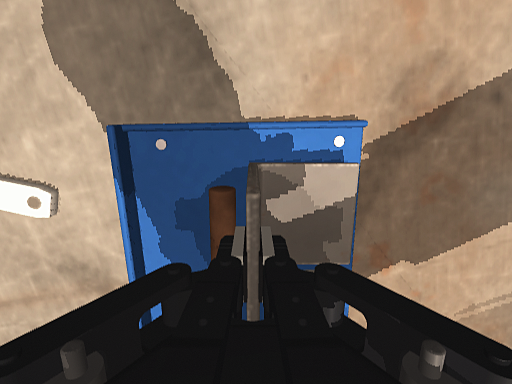

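View pics/s1.png

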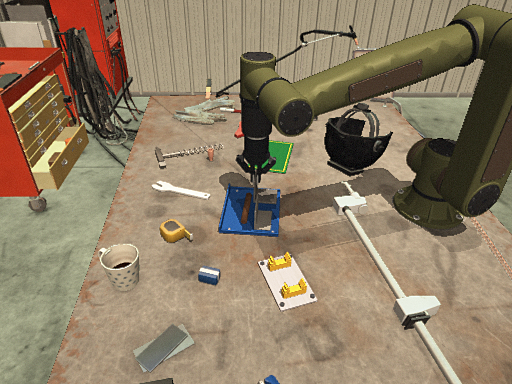

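Big angle is held by its leg in the middle (leg at 253,230) and clear of the floor. I'll check its tilt, then place it on the mat.

```bash
cat >> h.py <<'E'
def place(obj,c,yaw,ztop,zp,hi=.2,v=.06,from_z=None):
    """c: target object centre; ztop: support height; zp: TCP z when picked off 6 mm floor"""
    o=ori(np.pi+yaw); L=c+R2(yaw)@np.array([obj['off'],0]); z=zp-.006+ztop+.001
    bot.move_l(tcp(L,hi),o,.2); bot.move_l(tcp(L,z+.02),o,.12); bot.move_l(tcp(L,z),o,.04); st('down')
    bot.release(); bot.sleep(.2); st('rel'); bot.move_l(tcp(L,hi),o,.15)
def tilt(f,box,zr):
    im,X=cloud(f); s=np.zeros((384,512),bool); s[box[1]:box[3],box[0]:box[2]]=1
    p=X[s&(X[...,2]>zr[0])&(X[...,2]<zr[1])]; A=np.c_[p[:,:2],np.ones(len(p))]; c=np.linalg.lstsq(A,p[:,2],rcond=None)[0]
    print('tilt',c,len(p),np.median(p[:,2]))
E
python3 - <<'E'
from h import *
tilt('w1',(275,170,350,225),(.02,.05))
g=tcp(BIG['leg'],.16); o=ori(np.pi+BIG['yaw']); bot.move_l(g,o,.12)
c=MAT[0]+R2(MAT[1])@np.array([0,-.057]); print(c)
place(BIG,c,MAT[1],.004,BIG['z'],hi=.17)
save('wrist','w2')
E
```

```text
tilt [ 0.00301672 -0.0029203   0.02917298] 4108 0.030916310803272996
[ 0.48442468 -0.39730924]
down t 13.1 pos [ 0.5182 -0.406   0.0557] gap 0.0049 F [ 0.4 -0.1 -6.5]
rel t 14.0 pos [ 0.5183 -0.406   0.056 ] gap 0.0855 F [-0.2 -0.1 -0.5]
```

View pics/w2.png

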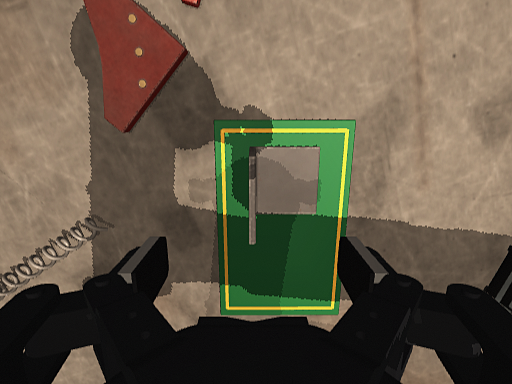

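Big angle stands upright on the mat (leg top at 252,195, foot inside the yellow line). Now the wide one.

```bash
cat >> h.py <<'E'
WIDE=dict(leg=np.array([.5764,.0610]),yaw=-7.4*d,off=.0225,z=.044)
E
python3 - <<'E'
from h import *
g=tcp(WIDE['leg'],WIDE['z']); o=ori(np.pi+WIDE['yaw'])
bot.goto(tcp(WIDE['leg'],.17),o); bot.move_l(g,o,.12); st('pre'); bot.clamp(80); st('clamped')
bot.move_l(g+[0,0,.02],o,.05); bot.sleep(.1); st('lift'); save('wrist','w3')
im,X=cloud('w3'); tilt('w3',(275,150,340,225),(.02,.045))
bot.move_l(tcp(WIDE['leg'],.17),o,.15)
c=MAT[0]+R2(MAT[1])@np.array([0,.057]); print(c)
place(WIDE,c,MAT[1],.004,WIDE['z'],hi=.17)
bot.goto((.5,-.36,.22),ori(np.pi+MAT[1])); save('wrist','w4'); save('side','s4'); st()
E
```

```text
pre t 17.9 pos [0.577  0.0611 0.045 ] gap 0.0854 F [-0.8 -0.5  0. ]
clamped t 18.6 pos [0.5764 0.061  0.0441] gap 0.0037 F [0.1 0.2 0.9]
lift t 19.3 pos [0.5761 0.061  0.0635] gap 0.0037 F [-0.4  0.1 -4. ]
tilt [0.00523145 0.00232115 0.02691736] 3652 0.029879980516123318
[ 0.51277532 -0.28689076]
down t 23.8 pos [ 0.5344 -0.2924  0.0427] gap 0.0041 F [-0.3  0.6 -4.5]
rel t 24.8 pos [ 0.5346 -0.2925  0.043 ] gap 0.0853 F [-0.4  0.6  0.1]
 t 26.3 pos [ 0.4998 -0.3594  0.2182] gap 0.0852 F [-0.3  0.5 -0.1]
```

View pics/w4.png

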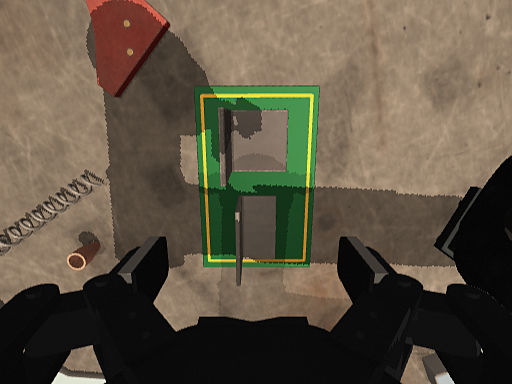

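View pics/w3.png

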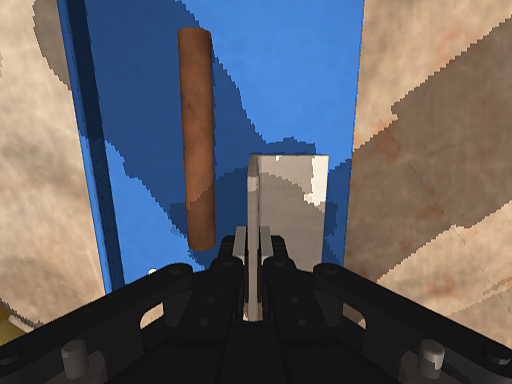

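View pics/s4.png

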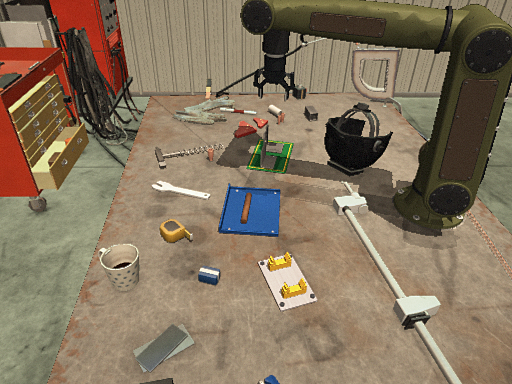

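```bash
python3 - <<'E'
from h import *
from meas import rect,M
im,X=cloud('w4')
p=X[80:200,205:300]; p=p[(p[...,2]>.084)&(p[...,2]<.095)]; rect(p,'big top on mat')
p=X[190:300,225:300]; p=p[(p[...,2]>.068)&(p[...,2]<.08)]; rect(p,'wide top on mat')
o=ori(np.pi-7.7*d); B=np.array([.6051,.0094])
bot.goto(tcp(B,.15),o); bot.sleep(.1); save('wrist','w5')
rect(M('w5',(0,80,20),(20,255,255),(100,20,400,300),(.017,.04))[0],'bar')
bot.move_l(tcp(B,.03),o,.12); bot.move_l(tcp(B,.009),o,.03); st('pre'); bot.clamp(80); st('clamped')
bot.move_l(tcp(B,.03),o,.05); bot.sleep(.1); st('lift'); save('wrist','w6')
E
```

```text
big top on mat 514 z med 0.0873 rect [array([ 517.9, -404.5]), array([74.3,  6.2]), np.float64(75.7)]
wide top on mat 351 z med 0.0721 rect [array([ 534. , -290.9]), array([90.2,  5. ]), np.float64(75.7)]
bar 2644 z med 0.0241 rect [array([605.1,  10.1]), array([137.5,  19. ]), np.float64(81.7)]
pre t 29.9 pos [0.6053 0.0094 0.0092] gap 0.0852 F [ 0.1 -0.3 -0.3]
clamped t 30.6 pos [0.6053 0.0094 0.0094] gap 0.0179 F [-0.7  0.   3.5]
lift t 31.2 pos [0.6048 0.0094 0.0295] gap 0.0181 F [-0.4  0.7 -4.4]
```

View pics/w6.png

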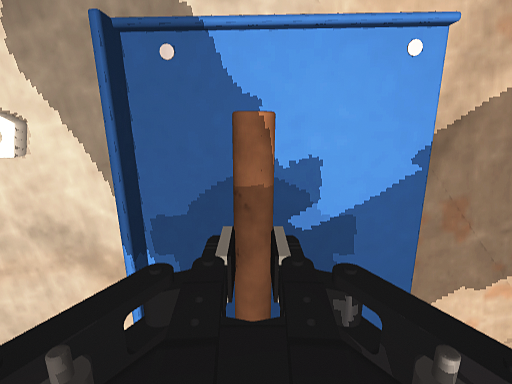

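View pics/w5.png

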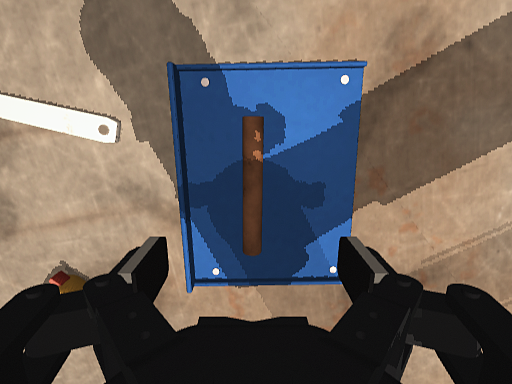

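The bar (254,215) is gripped squarely and level. Next it goes into the jig.

```bash
python3 - <<'E'
from h import *
im,X=cloud('w6'); p=X[115:225,245:262]; print('bar top',[np.round(np.nanmax(p[r,:,2]),4) for r in (5,40,80,105)])
o=ori(np.pi-7.7*d); bot.move_l((.605,.009,.15),o,.15)
oj=ori(np.pi+JIG[1]); J=JIG[0]
bot.goto(tcp(J,.15),oj); st(); bot.move_l(tcp(J,.06),oj,.1); save('wrist','w7'); bot.move_l(tcp(J,.045),oj,.04)
bot.move_l(tcp(J,.032),oj,.03); bot.sleep(.1); st('down')
E
```

```text
bar top [np.float64(0.0464), np.float64(0.0464), np.float64(0.0464), np.float64(0.0466)]
 t 33.4 pos [0.5081 0.3052 0.1499] gap 0.0185 F [-0.3 -1.3 -4.8]
down t 35.7 pos [0.5076 0.306  0.0319] gap 0.0182 F [-0.  -0.3 -3.9]
```

View pics/w7.png

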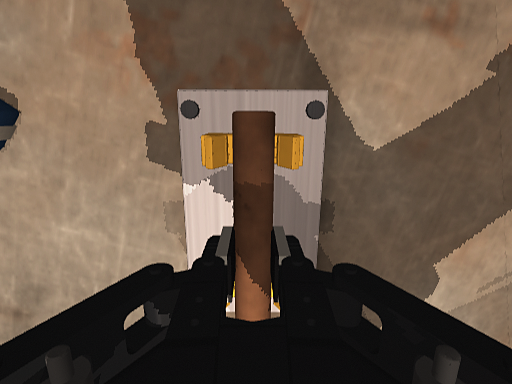

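The bar (254,150) is centred over the slot at (253,150), and no contact force shows. I'll release it and look.

```bash
python3 - <<'E'
from h import *
from meas import rect,M
oj=ori(np.pi+JIG[1]); J=JIG[0]
bot.release(); bot.sleep(.3); st('rel'); bot.move_l(tcp(J,.15),oj,.12)
b=J-R2(JIG[1])@np.array([0,.06]); bot.goto(tcp(b,.2),oj); bot.sleep(.1); save('wrist','w8'); save('side','s8'); st()
r=rect(M('w8',(0,80,20),(14,255,255),(150,60,380,320),(.03,.06))[0],'bar')
im,X=cloud('w8'); s=np.zeros((384,512),bool); s[60:320,180:340]=1
m=s&(X[...,2]>.0045)&(X[...,2]<.06); rect(X[m],'jig all')
print('jig frame',R2(-JIG[1])@(np.array(r[0])/1000-J))
E
```

```text
rel t 36.7 pos [0.5076 0.3061 0.032 ] gap 0.0853 F [-0.7  0.1  0.4]
 t 38.4 pos [0.5246 0.2489 0.1985] gap 0.0854 F [ 0.6 -0.4 -0.4]
bar 1957 z med 0.0458 rect [array([515. , 309.3]), array([ 41.7, 140.3]), np.float64(18.8)]
jig all 10744 z med 0.0077 rect [array([522.3, 256.7]), array([101.7, 272.3]), np.float64(16.0)]
jig frame [0.008  0.0009]
```

View pics/w8.png

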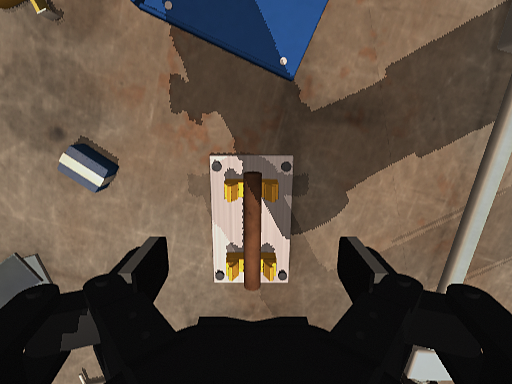

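View pics/s8.png

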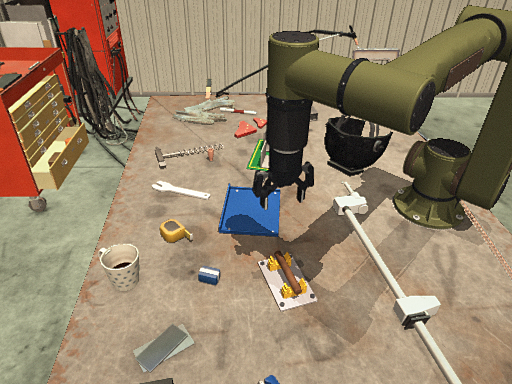

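The bar (252,230) lies in both saddles. My colour mask caught some saddle pixels, so the 41.7 mm width and the 8 mm offset aren't valid. I'll tighten it.

```bash
python3 - <<'E'
from h import *
from meas import rect,M
p,m=M('w8',(0,80,20),(14,255,255),(242,165,263,292),(.03,.06)); r=rect(p,'bar')
q=p[p[:,2]>.0445]; r2=rect(q,'bar crest'); 
for k in (r,r2): print('jig frame',R2(-JIG[1])@(np.array(k[0])/1000-JIG[0]))
im,X=cloud('w8'); s=np.zeros((384,512),bool); s[152:286,205:297]=1
k=rect(X[s&(X[...,2]>.0045)&(X[...,2]<.02)],'base')
print('crest z',np.percentile(p[:,2],[50,90,97]))
E
```

```text
bar 1952 z med 0.0458 rect [array([506.1, 306.3]), array([ 19. , 140.1]), np.float64(16.6)]
bar crest 1363 z med 0.0463 rect [array([506.8, 306.1]), array([ 15.3, 139.4]), np.float64(16.7)]
jig frame [-0.0014  0.0006]
jig frame [-0.0008  0.0003]
base 6830 z med 0.0072 rect [array([508. , 305.8]), array([100.1, 168.7]), np.float64(16.8)]
crest z [0.0458 0.0474 0.0478]
```

The bar is within 1.5 mm of the jig centre, with its top at 48 mm as it should be. Now I'll return the irons.

```bash
cat > ret.py <<'E'
import sys
from h import *
obj,y,n=(WIDE,.057,'wide') if sys.argv[1]=='wide' else (BIG,-.057,'big')
c=MAT[0]+R2(MAT[1])@np.array([0,y]); L=c+R2(MAT[1])@np.array([obj['off'],0]); o=ori(np.pi+MAT[1]); z=obj['z']-.002
bot.goto(tcp(L,.17),o); bot.move_l(tcp(L,z),o,.12); bot.clamp(80); st('clamped')
bot.move_l(tcp(L,z+.02),o,.06); bot.sleep(.1); st('lift'); save('wrist','r_'+n); bot.move_l(tcp(L,.17),o,.15)
c0=obj['leg']-R2(obj['yaw'])@np.array([obj['off'],0])
place(obj,c0,obj['yaw'],.006,obj['z'],hi=.17)
E
python3 ret.py wide && python3 - <<'E'
from h import *
bot.goto((.585,-.05,.2),ori(np.pi-.12)); bot.sleep(.1); save('wrist','r1'); st()
E
```

```text
clamped t 42.3 pos [ 0.5347 -0.2925  0.0422] gap 0.0038 F [ 0.8 -0.5  0.6]
lift t 42.9 pos [ 0.5343 -0.2923  0.0615] gap 0.0036 F [-0.1  0.3 -4. ]
down t 47.4 pos [0.5763 0.061  0.0448] gap 0.0037 F [ 0.  -0.1 -3.6]
rel t 48.4 pos [0.5764 0.061  0.045 ] gap 0.0855 F [-0.4  0.4 -0.2]
 t 50.0 pos [ 0.5847 -0.0493  0.1989] gap 0.0853 F [-0.6  0.5  1.3]
```

View pics/r1.png

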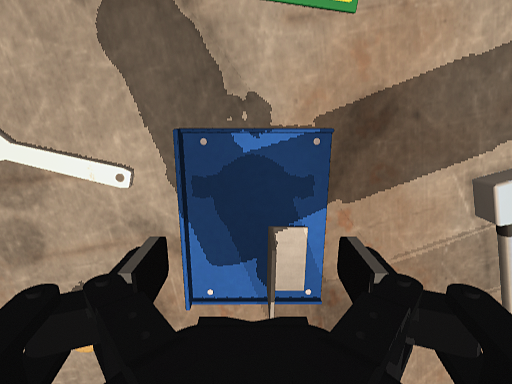

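View pics/r_wide.png

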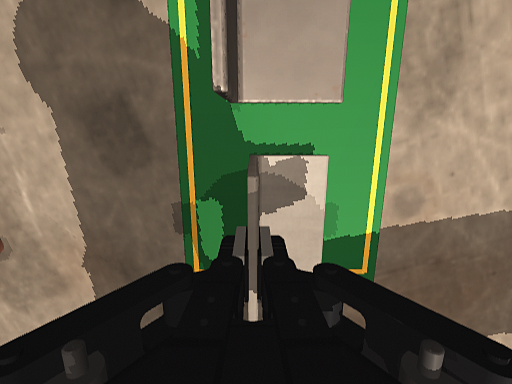

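The wide angle is back upright (leg at 272,270) on the rack's +y side. Next is the big one, followed by the same view as at the start.

```bash
python3 ret.py big && python3 - <<'E'
from h import *
from meas import rect,M
bot.goto((.585,-.05,.27),ori(np.pi-.12)); bot.sleep(.3); save('wrist','r2'); st()
for f in('w_rack','r2'):
    im,X=cloud(f)
    p=X[120:300,250:310]; t=p[(p[...,2]>.084)&(p[...,2]<.1)]; rect(t,f+' big top')
    t=p[(p[...,2]>.069)&(p[...,2]<.08)&(p[...,1]>.01)]; rect(t,f+' wide top')
bot.goto((.5,.2,.27),ori(np.pi-.12)); bot.sleep(.3); save('wrist','r3'); save('side','s9'); save('scene','c9'); st()
E
```

```text
clamped t 53.2 pos [ 0.5184 -0.4061  0.0552] gap 0.0046 F [-0.8  0.6  0.8]
lift t 53.8 pos [ 0.518  -0.4057  0.0743] gap 0.0050 F [-0.7 -0.1 -6.9]
down t 58.2 pos [ 0.5758 -0.04    0.0578] gap 0.0047 F [ 0.1 -0.1 -7.3]
rel t 59.1 pos [ 0.5759 -0.04    0.058 ] gap 0.0853 F [ 0.5 -0.  -0.7]
 t 60.9 pos [ 0.5848 -0.05    0.2691] gap 0.0854 F [-1.  -0.4 -0.3]
w_rack big top 329 z med 0.0902 rect [array([575.9, -40. ]), array([74.5,  6. ]), np.float64(82.2)]
w_rack wide top 252 z med 0.0751 rect [array([576.4,  61. ]), array([89.4,  5. ]), np.float64(82.8)]
r2 big top 332 z med 0.0906 rect [array([575.5, -40.1]), array([74.6,  6. ]), np.float64(82.2)]
r2 wide top 244 z med 0.0752 rect [array([576. ,  60.9]), array([89.6,  5. ]), np.float64(82.6)]
 t 62.4 pos [0.5002 0.1997 0.2699] gap 0.0853 F [-0.1 -0.8  0.1]
```

View pics/r2.png

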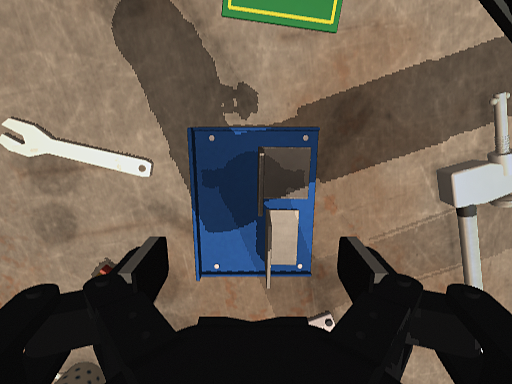

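View pics/r3.png

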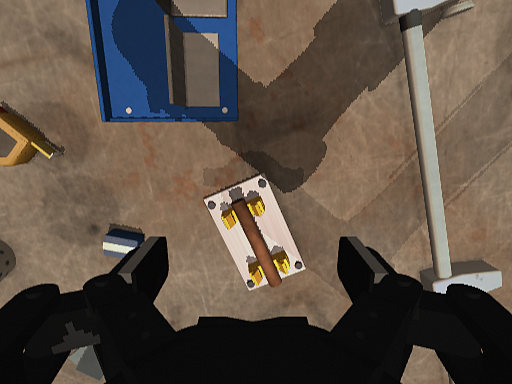

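View pics/s9.png

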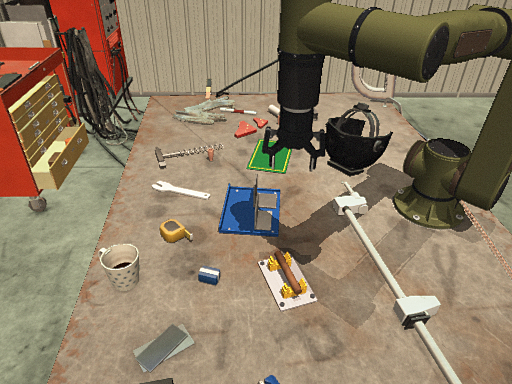

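Everything is in place: both irons are within 0.5 mm of their start, the bar is in its saddles (258,240 in the wrist view), and the magnet and cup haven't moved. I'm handing it in.

```bash
python3 - <<'E'
from h import *
st(); print(bot.finish_job()); st()
E
```

```text
t 62.4 pos [0.5002 0.1997 0.2699] gap 0.0853 F [-0.1 -0.8  0.1]
the job is handed in; nothing more can be done
None
the job is handed in; nothing more can be done
```

I stood both angle irons on the mat, laid the bar in the jig, put the irons back in the rack and handed the job in at about 62 s of the 128 s. The hand-in reports no verdict.

- **On the mat:** both irons stood upright and released inside the border line. The bar had not moved when I re-measured it in the rack, to within 1 mm.
- **Bar in the jig:** it measured within 1.5 mm of centre across the slot and 1 mm along it, about 0.4° off the jig's axis. Its top was at 48 mm, so it is down on the slot floors. I measured this before returning the irons; afterwards I only checked it by eye in the pictures.
- **Irons back in the rack:** their leg tops are within 0.5 mm and 0.2° of where they started, at the same heights, with the legs towards the fence.
- **Bystanders:** the magnet block and the cup look unmoved in the before and after side pictures. I did not measure them.
- **Readings that disagreed:**
  - My first bar measurement in the jig gave an 8 mm offset and a 42 mm width because the colour mask caught saddle pixels. A tighter mask gave the figures above.
  - The finger gap reads 1–2 mm below the true thickness of what is held, which did not affect the grasps.

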